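# Flip the length stop down and set a batten against it

### The arm

A 7-joint arm with a two-finger parallel gripper is mounted at the origin on the work surface; the furniture and walls round the work are solid. World frame = base frame: x ahead of the robot, y to its left, z up, the work surface at z = 0. Lengths are in m, angles in rad, forces in N, time in s.
With the tool pointing down it reaches from about 0.425 to 0.925 m from the base axis. Payload 6.8 kg.
Tool frame: the origin (TCP) lies on the centre line of the jaws, within the pads' length; the fingertips stand 25 mm ahead of it and the grasp point (between the pads) lies 6 mm ahead of it; z points along the fingers, y is the line along which they close (so a half turn about z gives the same grasp; the last joint's range is limited). The gripper opens to 85 mm and grips with 20 to 120 N. Pads are 22 mm wide; open, the fingers measure 114 mm over their backs; the gripper's body (76 mm by 85 mm) begins 54 mm behind the grasp point. The pads swing forward as they close: fully open they stand 13 mm farther back than shut.
Start: joints at [1.082, 0.477, 0.022, 1.555, -0.011, 1.109, -0.083], TCP at [0.251, -0.627, 0.256] pointing down, gripper open.
Joint ranges: [-2.96, 2.96], [-0.34, 2.1], [-1.41, 1.46], [0.24, 2.44], [-1.37, 4.51], [0.17, 1.92], [-2.96, 2.96]. Speed limits (rad/s): [2.39, 2.39, 3.14, 3.14, 3.14, 3.14, 3.14].

### API

Orientations are given as a rotation vector (axis times angle).
In Python, from bench import telemetry, grab_frame, job gives the robot as it stands.
- The arm moves only by the tool apply_moves, never from a script. Its argument "rows" is a list of rows, each a list of 2 entries, a list of its own where there are three numbers: the shift along the tool's x, y, z each as a share of 250 mm, from -1 to 1, then the turn, a rotation vector about the tool's x, y, z each as a share of pi rad, from -1 to 1. A call has 1 to 10 rows; each row is the pose to reach, as a shift and turn from the pose commanded when the call began, along the tool's axes at that moment, turning the shorter way round; what a row does not reach only later rows make up. A row lasts 1/8 s, in which the tool goes at most 62.5 mm and 10.7 degrees, less where a joint would pass 70% of its speed; a pose out of reach is approached as far as the arm can. A call with a number of a shift or a turn outside -1 to 1 is refused whole. A call with a gripper value outside its range is refused whole. "jaw" is the gripper's target within -1 to 1 (fully open at 1, half-way at 0, shut at -1), set as the call begins (left out, the last holds). The fingers move at their own pace and stop on an object; "newtons" is the grip in N (left out, the last holds). Time passes only in rows, so rows that repeat a pose let the fingers close. It gives the time, the measured TCP pose, the force, the opening and the grip force at its end, in the units of the state.
- telemetry.get_obs(): the state, without advancing time (a new reading comes with each control period).
- grab_frame(name): name is "side" or "top"; returns a dict with "frame" (420x560x3 uint8, red, green, blue), "vertical_fov" (degrees; the focal length in pixels is half the picture's height over the tangent of half this angle, whatever the lens; pixels are square), "cx", "cy" (the principal point, pixels), "k1" (the pictures are not rectified: a ray, as slopes to the right and down, at radius r is drawn at 1 + k1 r^2 times it, then the intrinsics apply), "origin" and "attitude" of the camera in the world. Camera axes: x right, y up, looking along -z (the intrinsics and any distortion apply to the point x, -y, -z); pixel columns grow to the right and rows downward; lengths in m; the calibration is good to about 2 mm. A picture is of the moment at which its call begins. There is no depth.
- job.hand_in(): hands the job in; it is judged then, once.
The state is a dict: "clock": time; "joints": joint angles; "qvel": joint speeds; "tau": joint torques, N m; "tcp_pos": TCP position; "orientation": TCP orientation; "contact_force": force on the tool from outside, world axes, zero at the start; "moment": the same for the moment, N m; "grip_width": finger opening in m; "gripper_force": force on a finger pad.
Only numpy, scipy, OpenCV 4.12 (cv2) and the standard library are available. Lean on these libraries where they do the work, as an engineer would, in place of code of your own. Each camera call takes 0.05 s, during which the arm holds its last target. There are 200 camera calls.

### The job

Flip the red stop flag of the cutting jig fully down, then push the wooden batten square against the fence and along it until its left end bears firmly but gently on the stop's adjusting screw, ready for sawing. Only a light push, because a hard one shifts the stop; leave the batten flat, flush with the fence and touching the screw, with the flag still down, and leave the things around alone.

Things in the scene. Friction and masses are not known exactly. Their poses are not given: they have to be found in the camera images.
- jig: Fixed cutting jig: plywood base 120 x 460 mm, 18 mm thick, wooden fence along its far side. Origin on the table under the base. x points to the fence, y along it towards the stop (robot's left), z up. Base from x = -62 to +58 mm, y = -230 to +230 mm; its near side is open. Fence 16 mm thick, face towards the batten at x = +38 mm, top 51 mm above the table.
- stop: Aluminium stop carriage, 54 mm along the fence, 30 mm across, fixed on the fence at a spot that differs each time; axes parallel to the jig's. Origin on the flag's hinge axis, mid-length, 62 mm above the table, 8 mm behind the fence face; its top is 10 mm higher. It counts as shifted if the batten presses on the flag with over 15 N.
- flag (a joint): Angle (rad) of the red L-shaped stop flag about the hinge along the jig's y: 0 = fully down, on its rest, in the batten's path; 1.85 = fully up and back; starts at 1.2 to 1.75. Stiff hinge (0.06 N m): it stays where it is left. Push its raised arm over from behind, towards the robot (just above the carriage), then press the lowered arm down about 35 mm from the hinge axis, onto its rest; pressing straight down on the raised flag jams.
- flag_corner (a point): Outer upper corner of the flag's arm; turns with the flag. Flag down: 48 mm from the hinge axis towards the robot, 6 mm above it. The flag is 14 mm thick along the jig's y, centred on the stop's origin. Down, the arm's level top is 6 mm above the hinge axis, and the blade (18 to 48 mm from the axis) hangs to 4 mm above the base.
- flag_screw (a point): Point in the flag's middle plane on the axis of its adjusting screw; turns with the flag. Flag down, the screw's brass tip stands 12.5 to 34.5 mm out from here towards the batten (jig's -y), 15 mm above the base. How far is not measured: feel for it. The tip is sprung, giving 2 mm at under 0.5 N, then solid; friction then holds the batten on it.
- batten: Loose wooden batten 45 (x) x 200 (y) x 28 mm high, 0.23 to 0.37 kg. Origin: centre of its underside; its +y end faces the stop. Starts on the base in front of the fence, slightly askew, 48 to 170 mm short of the flag. Flush with the fence, its centre is at x = 15.5 mm in the jig's frame. Home means 4 to 12 N on the screw, beyond 1 to 4 N of sliding friction.
- seed_jar: Glass seed jar with red lid, 52 mm across, 69 mm high, standing on the table; bystander. Origin under its centre.
- tape_roll: Roll of masking tape, 104 mm across, 25 mm high, lying on the table; bystander. Origin under its centre.
- terracotta_pot: Small terracotta pot, 68 mm across, 58 mm high; bystander. Origin under its centre.
- pencil: Yellow pencil, 166 mm long, lying on the table; bystander. Origin at its middle.

How it is judged:
On the way, in this order (a step that is already met when the one before it is completed fails the run):
1. the flag is flipped fully down (within 0.05 rad of its rest) while the batten is still short of it (value of joint flag below 0.05 rad and contact force between batten and flag below 0.05 N), for 0.2 s.
2. with the flag down and the batten along the fence (within 0.03 rad), the batten is pressed on the stop's screw with more than 4 N (value of joint flag below 0.05 rad and contact force between batten and flag above 4 N and angle between the y axis of batten and the y axis of jig, either way round below 0.03 rad), for 0.2 s.
At the end, for the whole second after the job is handed in: The flag is down (within 0.05 rad); the batten lies flat on the base (within 2.5 mm and 0.03 rad), flush with the fence (centre within 3 mm of the flush position, parallel within 0.02 rad), at rest and touching the stop's screw (more than 0.05 N) (value of joint flag below 0.05 rad and angle between the y axis of batten and the y axis of jig, either way round below 0.02 rad and x of batten in the frame of jig between 0.0125 and 0.0185 m and z of batten in the frame of jig below 0.0205 m and angle between batten's own z axis and vertical below 0.03 rad and contact force between batten and flag above 0.05 N and linear speed of batten below 0.01 m/s).
It fails at once if the batten is pressed on the stop with more than 15 N (contact force between batten and flag above 15 N).
It fails at once if a bystander (jar, tape roll, pot or pencil) is moved more than 15 mm (distance of any of seed_jar, tape_roll, terracotta_pot, pencil from where it was at the start of the episode above 0.015 m).
It also fails if it takes over 61 s, if anything falls off the work surface, if the arm or the gripper's body presses on something with over 40 N, if the wrist force passes 120 N, or if a joint passes its speed limit or range.

## Working session

There is one attempt and no reset: what is moved stays moved. The work goes in short steps, Python scripts to look and compute and a tool call to move; the robot and the scene stay as the last step left them, time stands still between calls to the robot, and variables do not carry over. Pictures are saved under pics/ and viewed, at most 10 in all, crops included, and the job is handed in when it is done.

Besides the shell and the picture viewer there is one more tool, called after ">>>" by a JSON object that holds its "op" and its "data". apply_moves: Moves the arm, as the interface text tells. Its arguments: {"type":"object","properties":{"rows":{"type":"array"},"jaw":{"type":"number"},"newtons":{"type":"number"}},"required":["rows"]}

```bash
mkdir -p pics; cat > h.py <<'E'
import numpy as np, cv2
from scipy.spatial.transform import Rotation as R
from bench import telemetry, grab_frame, job
def att(a):
    a=np.array(a,float)
    return a if a.shape==(3,3) else (R.from_rotvec(a).as_matrix() if a.size==3 else R.from_quat(a).as_matrix())
def K(f):
    fl=210/np.tan(np.radians(f['vertical_fov'])/2); return np.array([[fl,0,f['cx']],[0,fl,f['cy']],[0,0,1]]),np.array([f['k1'],0,0,0,0.])
def ray(f,uv):
    k,d=K(f); p=cv2.undistortPoints(np.array(uv,float).reshape(-1,1,2),k,d).reshape(-1,2)
    v=np.c_[p[:,0],-p[:,1],-np.ones(len(p))]@att(f['attitude']).T
    return np.array(f['origin'],float),v
def onz(f,uv,z):
    o,v=ray(f,uv); return o+v*((z-o[2])/v[:,2])[:,None]
def proj(f,P):
    k,d=K(f); c=(np.atleast_2d(P)-np.array(f['origin']))@att(f['attitude']); c=c*[1,-1,-1]
    return cv2.projectPoints(c,np.zeros(3),np.zeros(3),k,d)[0].reshape(-1,2)
def save(f,n): cv2.imwrite('pics/'+n+'.png',f['frame'][:,:,::-1])
E
python3 - <<'E'
from h import *
import pickle
for n in('top','side'):
    f=grab_frame(n); save(f,n+'0'); pickle.dump(f,open(n+'0.pkl','wb')); print(n,{k:v for k,v in f.items() if k!='frame'})
print(telemetry.get_obs())
E
```

```text
top {'vertical_fov': 51.023371595372396, 'cx': 287.1130221726386, 'cy': 211.94595954171845, 'k1': -0.04796860559059178, 'origin': array([0.15452607, 0.03560827, 1.49055989]), 'attitude': array([ 0.12206704, -0.12244238, -1.56868224])}
side {'vertical_fov': 48.66924313996348, 'cx': 271.07689565957145, 'cy': 212.56019056087607, 'k1': -0.14487468836512524, 'origin': array([-0.25945019,  1.09884958,  0.73243554]), 'attitude': array([ 0.36522976, -1.39903757, -2.28739991])}
{'clock': 0.1, 'joints': array([ 1.08186334,  0.47778908,  0.02232736,  1.55633876, -0.01151113,
        1.10930707, -0.08309359]), 'qvel': array([ 0.00065163, -0.00195432,  0.00160034, -0.00141054, -0.00036331,
       -0.00047788,  0.00018481]), 'tau': array([ 4.46233928e-03, -5.97760069e+01,  1.61407616e+00, -2.81954831e+01,
        1.28753707e-02,  4.99335118e-03, -2.47449668e-05]), 'tcp_pos': array([ 0.25071454, -0.62618136,  0.2553804 ]), 'orientation': array([-3.08317022e+00, -5.94342794e-01,  6.78171938e-04]), 'contact_force': array([-0.11143884, -0.5083167 , -0.17644565]), 'moment': array([ 0.01931488, -0.01654062, -0.03831651]), 'gripper_force': 0.0, 'grip_width': 0.08507676844875497}
```

View pics/top0.png

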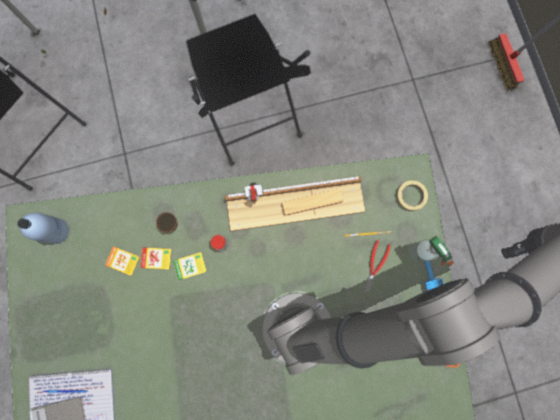

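View pics/side0.png

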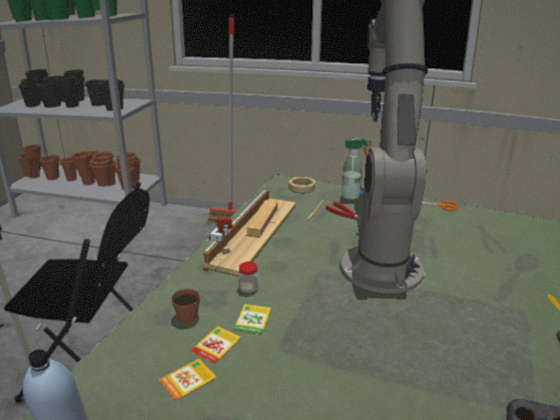

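The top view shows the jig at about (228–365, 180–230), the batten at about (282–343, 190–214), and the flag and stop at about (254, 191). The jar is at (218, 242), the tape at (412, 195), and the pencil at (368, 234). In the side view the flag is near (222, 226). I'll zoom in.

```bash
python3 - <<'E'
from h import *
import pickle
t=pickle.load(open('top0.pkl','rb'));s=pickle.load(open('side0.pkl','rb'))
a=cv2.resize(t['frame'][170:240,215:375],None,fx=5,fy=5,interpolation=cv2.INTER_CUBIC)[:300]
b=cv2.resize(s['frame'][185:285,195:305],None,fx=3,fy=3,interpolation=cv2.INTER_CUBIC)
c=np.zeros((600,800,3),np.uint8); c[:300]=a; c[300:,:330]=b
cv2.imwrite('pics/crop1.png',c[:,:,::-1])
for n,f in(('t',t),('s',s)):
    hsv=cv2.cvtColor(f['frame'],cv2.COLOR_RGB2HSV)
    m=cv2.inRange(hsv,(10,50,110),(24,200,255)); 
    k,l,st,ce=cv2.connectedComponentsWithStats(m)
    for i in range(1,k):
        if st[i,4]>300: print(n,'wood',st[i],ce[i], cv2.boxPoints(cv2.minAreaRect(np.argwhere(l==i)[:,::-1].astype(np.float32))).round(1).tolist())
    m=cv2.inRange(hsv,(0,130,90),(8,255,255))|cv2.inRange(hsv,(172,130,90),(180,255,255))
    k,l,st,ce=cv2.connectedComponentsWithStats(m)
    for i in range(1,k):
        if st[i,4]>8: print(n,'red',st[i],ce[i].round(1))
# predicted base-corner check
print(onz(t,[[227,203],[231,230],[365,212],[362,183]],.018).round(4))
E
```

```text
t wood [ 225  176  140   55 4494] [295.79750779 204.53849577] [[224.39999389648438, 195.10000610351562], [360.70001220703125, 175.60000610351562], [365.79998779296875, 211.6999969482422], [229.60000610351562, 231.1999969482422]]
t red [499  34  25  48 381] [511.   57.5]
t red [251 186   5  14  47] [252.7 192.6]
t red [211 235  14  14 159] [217.5 241.8]
t red [370 241  20  34 181] [377.6 258.5]
t red [141 248   5  20  62] [142.9 257.7]
t red [150 254   7   6  11] [152.7 256.2]
s wood [ 203  198   93   77 2464] [250.97767857 236.23823052] [[202.0, 264.1000061035156], [278.0, 185.5], [301.6000061035156, 208.39999389648438], [225.5, 286.8999938964844]]
s wood [190 326  50  34 407] [219.002457   341.83538084] [[188.89999389648438, 349.70001220703125], [224.89999389648438, 319.29998779296875], [242.0, 339.5], [206.0, 370.0]]
s wood [158 359  58  41 660] [183.65909091 379.86212121] [[157.8000030517578, 378.6000061035156], [204.5, 354.6000061035156], [216.89999389648438, 378.6000061035156], [170.10000610351562, 402.6000061035156]]
s red [229  18   4  16  62] [230.5  25.5]
s red [211 203  25  11 102] [223.8 209.1]
s red [326 202  30  16 180] [341.9 210.1]
s red [216 218  15  14 110] [222.2 222.1]
s red [239 261  18  14 193] [247.8 267.6]
s red [211 340   8   7  17] [215.1 342.7]
s red [206 344  11   5  25] [210.3 345.9]
s red [191 347  27  16 135] [203.9 354.4]
s red [182 380   6   4  11] [184.5 381.4]
[[ 0.4167  0.2395  0.018 ]
 [ 0.3243  0.2242  0.018 ]
 [ 0.3851 -0.2291  0.018 ]
 [ 0.4857 -0.2218  0.018 ]]
```

View pics/crop1.png

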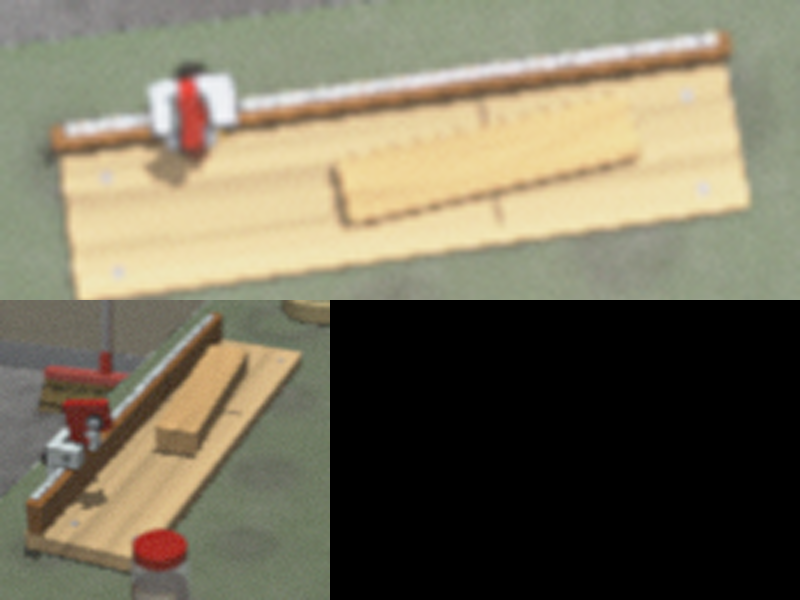

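The zoom shows the raised flag at crop (190, 110), with the stop carriage spanning crop (150–238, 80–125). Batten top corners are at crop (333,165), (350,224), (637,157) and (628,95). The base's near corners are at crop (78,298) and (750,207).

```bash
cat > pose.py <<'E'
from h import *
import pickle
t=pickle.load(open('top0.pkl','rb'));s=pickle.load(open('side0.pkl','rb'))
c=lambda p:(np.array(p,float)+.5)/5-.5+[215,170]
nl,nr=onz(t,c([[78,298],[750,207]]),.018)
d=nl-nr; print('near edge len',np.linalg.norm(d)); Y=d/np.linalg.norm(d); X=np.array([Y[1],-Y[0],0])
O=(nl+nr)/2+.062*X; O[2]=0
J=np.array([X,Y,[0,0,1]])
j=lambda P:(np.atleast_2d(P)-O)@J.T
w=lambda p:np.array(p)@J+O
E
python3 - <<'E'
from pose import *
print('O',O,'yaw',np.arctan2(X[1],X[0]))
print('fence top back corners (exp x54,y+-230)',j(onz(t,c([[56,125],[725,34]]),.051)).round(4))
print('fence top front corners (x38)',j(onz(t,c([[64,153],[732,58]]),.051)).round(4))
B=j(onz(t,c([[333,165],[350,224],[637,157],[628,95]]),.046)); print('batten',B.round(4), np.linalg.norm(B[1]-B[2]),np.linalg.norm(B[0]-B[1]))
print('stop top corners',j(onz(t,c([[150,85],[236,73],[238,120],[155,128]]),.072)).round(4))
s2=lambda p:(np.array(p,float)-[0,300]+.5)/3-.5+[195,185]
print('side red flag @ various z', [j(onz(s,s2([[66,402],[108,400]]),z)).round(3).tolist() for z in(.1,.11)])
print('jar',j(onz(t,[[217.5,241.8]],.069)),onz(t,[[217.5,241.8]],.069),'tape',onz(t,[[412,195]],.012),'pencil',onz(t,[[368,234]],.0))
print('tape in jig',j(onz(t,[[412,195]],.012)),'pencil',j(onz(t,[[346,235],[391,233]],0)))
for P in([.046,.23,.051],[-.062,.23,.018],[-.062,-.23,.018],[.054,-.23,.051]): print('side proj',P,proj(s,w(P)))
# flag mask ray in top, y column
print('flag red y',j(onz(t,[[252.7,187],[252.7,192.6],[252.7,199]],.1)).round(3))
E
```

```text
near edge len 0.45895446507476156
O [0.41920632 0.00784553 0.        ] yaw 0.13438400630947592
fence top back corners (exp x54,y+-230) [[ 0.0509  0.2269  0.051 ]
 [ 0.052  -0.2254  0.051 ]]
fence top front corners (x38) [[ 0.0313  0.2238  0.051 ]
 [ 0.0351 -0.2274  0.051 ]]
batten [[-1.000e-04  4.740e-02  4.600e-02]
 [-4.100e-02  4.150e-02  4.600e-02]
 [-2.210e-02 -1.545e-01  4.600e-02]
 [ 2.040e-02 -1.550e-01  4.600e-02]] 0.19686003201695956 0.04138229368606745
stop top corners [[0.0647 0.16   0.072 ]
 [0.065  0.1028 0.072 ]
 [0.0335 0.1055 0.072 ]
 [0.0356 0.1602 0.072 ]]
side red flag @ various z [[[0.062, 0.118, 0.1], [0.025, 0.099, 0.1]], [[0.052, 0.135, 0.11], [0.017, 0.116, 0.11]]]
jar [[-0.10406275  0.26932576  0.069     ]] [[0.27999755 0.26080075 0.069     ]] tape [[ 0.44491385 -0.39405522  0.012     ]] pencil [[ 0.311989   -0.24046729  0.        ]]
tape in jig [[-0.02837087 -0.40172153  0.012     ]] pencil [[-0.13267531 -0.15674705  0.        ]
 [-0.1468762  -0.31031931  0.        ]]
side proj [0.046, 0.23, 0.051] [[203.96833863 252.85434485]]
side proj [-0.062, 0.23, 0.018] [[239.7619582 271.0647751]]
side proj [-0.062, -0.23, 0.018] [[294.99433671 202.39748017]]
side proj [0.054, -0.23, 0.051] [[264.53629551 188.87255377]]
flag red y [[0.053 0.132 0.1  ]
 [0.035 0.135 0.1  ]
 [0.014 0.137 0.1  ]]
```

```bash
cat >> pose.py <<'E'
O=O-.002*X
yaw0=np.arctan2(X[1],X[0])
def st():
    o=telemetry.get_obs(); Rt=R.from_rotvec(o['orientation']); p=np.array(o['tcp_pos'])
    print('t',o['clock'],'tcp jig',j(p).round(4)[0],'F jig',(J@o['contact_force']).round(2),'w',round(o['grip_width'],4),'tool in jig',(J@Rt.as_matrix()).round(3).tolist()); return p,Rt
def go(q,yaw=None):
    p,Rt=st(); sh=Rt.inv().apply(w(q)-p)/.25
    T=R.from_matrix(J.T@R.from_euler('z',yaw or 0).as_matrix()@np.diag([1,-1,-1.]))
    print('shift',sh.round(3),'turn',((Rt.inv()*T).as_rotvec()/np.pi).round(4),'mm',np.linalg.norm(w(q)-p)*1000)
E
python3 -c "
from pose import *
go([.10,.132,.22])"
```

```text
near edge len 0.45895446507476156
t 0.1 tcp jig [-0.2499 -0.6057  0.2554] F jig [-0.18 -0.49 -0.18] w 0.0851 tool in jig [[0.97, 0.244, -0.001], [0.244, -0.97, 0.002], [-0.0, -0.002, -1.0]]
shift [ 2.077 -2.52   0.146] turn [-0.0005  0.0001  0.0785] mm 817.2820117507306
```

>>> {"op": "apply_moves", "data": {"rows": [[[0.8, -0.97, 0], [0, 0, 0.0785]], [[0.8, -0.97, 0], [0, 0, 0.0785]], [[0.8, -0.97, 0], [0, 0, 0.0785]], [[0.8, -0.97, 0], [0, 0, 0.0785]], [[0.8, -0.97, 0], [0, 0, 0.0785]], [[0.8, -0.97, 0], [0, 0, 0.0785]]], "jaw": -1}}

```text
clock: 0.85
tcp_pos: [0.348, -0.3226, 0.2562]
orientation: [-3.132, -0.223, -0.0]
contact_force: [-0.1, -0.6, 0.2]
grip_width: 0.0001
gripper_force: 0.0
```

```bash
python3 -c "
from pose import *
go([.10,.132,.22])"
```

```text
near edge len 0.45895446507476156
t 0.85 tcp jig [-0.1129 -0.318   0.2562] F jig [-0.14 -0.59  0.22] w 0.0001 tool in jig [[1.0, 0.008, 0.0], [0.008, -1.0, 0.002], [0.0, -0.002, -1.0]]
shift [ 0.865 -1.793  0.148] turn [-0.0005 -0.0001  0.0024] mm 499.0836169398341
```

>>> {"op": "apply_moves", "data": {"rows": [[[0.5, -0.95, 0], [0, 0, 0.0024]], [[0.5, -0.95, 0], [0, 0, 0.0024]], [[0.5, -0.95, 0], [0, 0, 0.0024]], [[0.5, -0.95, 0], [0, 0, 0.0024]], [[0.5, -0.95, 0], [0, 0, 0.0024]], [[0.5, -0.95, 0], [0, 0, 0.0024]]]}}

```text
clock: 1.6
tcp_pos: [0.4389, -0.0746, 0.2562]
orientation: [-3.135, -0.202, 0.0]
contact_force: [-1.0, -0.1, -0.7]
grip_width: 0.0001
gripper_force: 0.0
```

>>> {"op": "apply_moves", "data": {"rows": [[[0.365, -0.84, 0], [0, 0, 0]], [[0.365, -0.84, 0], [0, 0, 0]], [[0.365, -0.84, 0], [0, 0, 0]], [[0.365, -0.84, 0], [0, 0, 0]], [[0.365, -0.84, 0.3], [0, 0, 0]], [[0.365, -0.84, 0.3], [0, 0, 0]], [[0.365, -0.84, 0.3], [0, 0, 0]]]}}

```text
clock: 2.48
tcp_pos: [0.5025, 0.1426, 0.181]
orientation: [3.134, 0.195, -0.003]
contact_force: [-0.6, 0.1, 0.4]
grip_width: 0.0002
gripper_force: 0.0
```

```bash
python3 -c "
from pose import *
go([.10,.132,.106])
for n in('top','side'):
  f=grab_frame(n); pickle.dump(f,open(n+'1.pkl','wb'))
  u,v=proj(f,w([.05,.132,.08]))[0].astype(int); print(u,v)
  a=cv2.resize(f['frame'][v-45:v+45,u-60:u+60],None,fx=5,fy=5,interpolation=cv2.INTER_CUBIC); cv2.imwrite('pics/b'+n+'.png',a[:,:,::-1])
"
```

```text
near edge len 0.45895446507476156
t 2.475 tcp jig [0.1026 0.1224 0.181 ] F jig [-0.62  0.18  0.42] w 0.0002 tool in jig [[1.0, -0.01, -0.002], [-0.01, -1.0, -0.001], [-0.002, 0.001, -1.0]]
shift [-0.01  -0.039  0.3  ] turn [ 0.0004  0.0007 -0.0033] mm 75.65302483427692
253 189
219 227
```

View pics/bside.png

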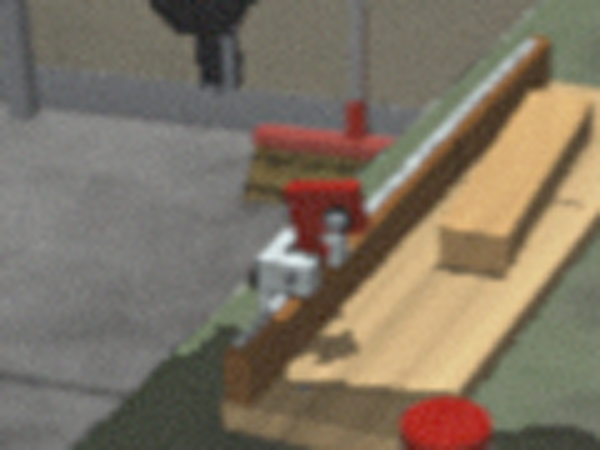

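The crop shows the flag upright at (325, 215) and the stop at (290, 270). The closed fingertips are behind and above them at about (215, 80). I'll descend behind the flag and push it over.

>>> {"op": "apply_moves", "data": {"rows": [[[-0.01, -0.039, 0.15], [0, 0, -0.003]], [[-0.01, -0.039, 0.3], [0, 0, -0.003]], [[-0.01, -0.039, 0.3], [0, 0, -0.003]]]}}

```text
clock: 2.95
tcp_pos: [0.4983, 0.1532, 0.106]
orientation: [3.133, 0.213, -0.003]
contact_force: [0.4, 0.1, -0.1]
grip_width: -0.0001
gripper_force: 0.0
```

>>> {"op": "apply_moves", "data": {"rows": [[[-0.04, 0, 0], [0, 0, 0]], [[-0.08, 0, 0], [0, 0, 0]], [[-0.12, 0, 0], [0, 0, 0]], [[-0.16, 0, 0], [0, 0, 0]], [[-0.2, 0, 0], [0, 0, 0]], [[-0.24, 0, 0], [0, 0, 0]]]}}

```text
clock: 3.7
tcp_pos: [0.4389, 0.1459, 0.1064]
orientation: [-3.134, -0.213, -0.001]
contact_force: [1.0, 0.1, 0.6]
grip_width: 0.0001
gripper_force: 0.7
```

```bash
python3 -c "
from pose import *
go([.011,.132,.106])"
```

```text
near edge len 0.45895446507476156
t 3.7 tcp jig [0.04   0.1342 0.1064] F jig [0.98 0.   0.57] w 0.0001 tool in jig [[1.0, 0.002, 0.0], [0.002, -1.0, 0.0], [0.0, -0.0, -1.0]]
shift [-0.116  0.009  0.002] turn [-0.     -0.0002  0.0005] mm 29.13638289745772
```

>>> {"op": "apply_moves", "data": {"rows": [[[-0.03, 0, 0], [0, 0, 0]], [[-0.06, 0, 0], [0, 0, 0]], [[-0.09, 0, 0], [0, 0, 0]], [[-0.116, 0, 0], [0, 0, 0]], [[-0.116, 0, 0], [0, 0, 0]]]}}

```text
clock: 4.32
tcp_pos: [0.4099, 0.1418, 0.1062]
orientation: [3.134, 0.214, -0.001]
contact_force: [0.5, 0.3, -0.6]
grip_width: -0.0003
gripper_force: 0.0
```

>>> {"op": "apply_moves", "data": {"rows": [[[0, 0, 0.015], [0, 0, 0]], [[0, 0, 0.03], [0, 0, 0]], [[0, 0, 0.04], [0, 0, 0]], [[0, 0, 0.048], [0, 0, 0]], [[0, 0, 0.048], [0, 0, 0]]]}}

```text
clock: 4.95
tcp_pos: [0.4106, 0.142, 0.0941]
orientation: [3.134, 0.214, -0.0]
contact_force: [0.2, -0.4, -0.2]
grip_width: -0.0002
gripper_force: 0.0
```

```bash
python3 -c "
from pose import *
st()"
```

```text
near edge len 0.45895446507476156
t 4.95 tcp jig [0.0115 0.1341 0.0941] F jig [ 0.19 -0.45 -0.17] w -0.0002 tool in jig [[1.0, 0.002, -0.0], [0.002, -1.0, 0.0], [-0.0, -0.0, -1.0]]
```

>>> {"op": "apply_moves", "data": {"rows": [[[0, 0, 0.008], [0, 0, 0]], [[0, 0, 0.016], [0, 0, 0]], [[0, 0, 0.016], [0, 0, 0]]]}}

```text
clock: 5.32
tcp_pos: [0.4109, 0.1422, 0.0924]
orientation: [3.133, 0.213, 0.001]
contact_force: [-8.9, -3.3, 35.1]
grip_width: -0.0001
gripper_force: 17.6
```

```bash
python3 -c "
from pose import *
st()
f=grab_frame('side'); u,v=219,227
a=cv2.resize(f['frame'][v-45:v+45,u-60:u+60],None,fx=5,fy=5,interpolation=cv2.INTER_CUBIC); cv2.imwrite('pics/b2.png',a[:,:,::-1])
"
```

```text
near edge len 0.45895446507476156
t 5.325 tcp jig [0.0118 0.1342 0.0924] F jig [-9.24 -2.07 35.05] w -0.0001 tool in jig [[1.0, 0.002, 0.001], [0.002, -1.0, -0.002], [0.001, 0.002, -1.0]]
```

View pics/b2.png

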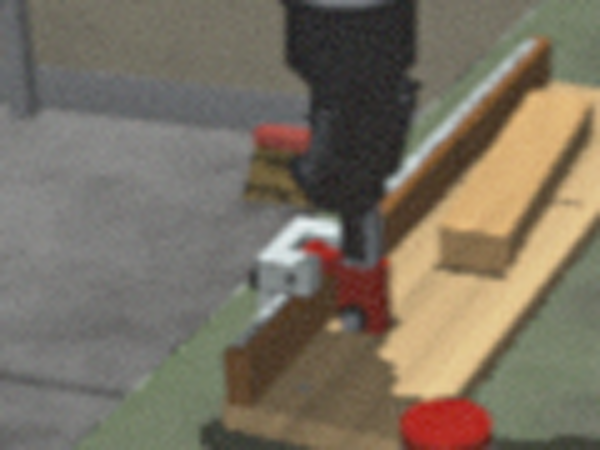

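The flag arm is level, with the blade hanging at crop (370, 300). The tip made contact at 67.4 mm, against 68 mm expected, so the flag is down on its rest. Next I'll retract and move to the batten's near side.

>>> {"op": "apply_moves", "data": {"rows": [[[0, 0, -0.1], [0, 0, 0]], [[0, 0, -0.2], [0, 0, 0]], [[0, 0, -0.2], [0, 0, 0]]]}}

```text
clock: 5.75
tcp_pos: [0.4119, 0.1425, 0.1418]
orientation: [-3.134, -0.213, -0.006]
contact_force: [-0.4, 0.8, -0.6]
grip_width: -0.0
gripper_force: 0.0
```

>>> {"op": "apply_moves", "data": {"rows": [[[-0.1, 0.25, 0], [0, 0, 0]], [[-0.2, 0.5, 0], [0, 0, 0]], [[-0.3, 0.75, 0], [0, 0, 0]], [[-0.3, 0.75, 0.1], [0, 0, 0]], [[-0.3, 0.75, 0.2], [0, 0, 0]], [[-0.3, 0.75, 0.3], [0, 0, 0]], [[-0.3, 0.75, 0.344], [0, 0, 0]], [[-0.3, 0.75, 0.344], [0, 0, 0]]]}}

```text
clock: 6.75
tcp_pos: [0.3611, -0.0537, 0.0536]
orientation: [-3.134, -0.214, 0.003]
contact_force: [-1.1, 0.4, 0.6]
grip_width: -0.0001
gripper_force: 0.0
```

```bash
python3 -c "
from pose import *
go([-.025,-.055,.055])"
```

```text
near edge len 0.45895446507476156
t 6.75 tcp jig [-0.0638 -0.0532  0.0536] F jig [-1.02  0.57  0.61] w -0.0001 tool in jig [[1.0, 0.002, -0.002], [0.002, -1.0, 0.001], [-0.002, -0.001, -1.0]]
shift [ 0.155  0.007 -0.006] turn [-0.0002  0.0007  0.0007] mm 38.8585291344111
```

>>> {"op": "apply_moves", "data": {"rows": [[[0.02, 0, 0], [0, 0, 0]], [[0.04, 0, 0], [0, 0, 0]], [[0.06, 0, 0], [0, 0, 0]], [[0.08, 0, 0], [0, 0, 0]], [[0.1, 0, 0], [0, 0, 0]], [[0.12, 0, 0], [0, 0, 0]], [[0.135, 0, 0], [0, 0, 0]], [[0.15, 0, 0], [0, 0, 0]], [[0.15, 0, 0], [0, 0, 0]]]}}

```text
clock: 7.88
tcp_pos: [0.3997, -0.0487, 0.0544]
orientation: [-3.134, -0.214, -0.002]
contact_force: [-0.3, 0.5, -0.4]
grip_width: 0.0002
gripper_force: 0.0
```

>>> {"op": "apply_moves", "data": {"rows": [[[0.006, 0, 0], [0, 0, 0]], [[0.012, 0, 0], [0, 0, 0]], [[0.016, 0, 0], [0, 0, 0]], [[0.016, 0, 0], [0, 0, 0]]]}}

```text
clock: 8.38
tcp_pos: [0.4029, -0.0482, 0.0543]
orientation: [-3.134, -0.214, -0.0]
contact_force: [-1.2, 0.1, 0.1]
grip_width: -0.0001
gripper_force: 0.7
```

```bash
python3 -c "
from pose import *
st()"
```

```text
near edge len 0.45895446507476156
t 8.375 tcp jig [-0.0216 -0.0534  0.0543] F jig [-1.19  0.24  0.13] w -0.0001 tool in jig [[1.0, 0.002, 0.0], [0.002, -1.0, 0.0], [0.0, -0.0, -1.0]]
```

Pushing lightly now; I'll feel for the fence.

>>> {"op": "apply_moves", "data": {"rows": [[[0.004, 0, 0], [0, 0, 0]], [[0.008, 0, 0], [0, 0, 0]], [[0.012, 0, 0], [0, 0, 0]], [[0.012, 0, 0], [0, 0, 0]]]}}

```text
clock: 8.88
tcp_pos: [0.4063, -0.0478, 0.0544]
orientation: [-3.134, -0.214, -0.001]
contact_force: [-1.3, 0.8, 0.2]
grip_width: -0.0001
gripper_force: 0.3
```

>>> {"op": "apply_moves", "data": {"rows": [[[0.004, 0, 0], [0, 0, 0]], [[0.006, 0, 0], [0, 0, 0]], [[0.006, 0, 0], [0, 0, 0]]]}}

```text
clock: 9.25
tcp_pos: [0.4073, -0.0477, 0.0543]
orientation: [3.134, 0.214, 0.0]
contact_force: [-1.6, 0.1, 0.8]
grip_width: 0.0001
gripper_force: 0.9
```

>>> {"op": "apply_moves", "data": {"rows": [[[0.004, 0, 0], [0, 0, 0]], [[0.008, 0, 0], [0, 0, 0]], [[0.008, 0, 0], [0, 0, 0]]]}}

```text
clock: 9.62
tcp_pos: [0.4075, -0.0477, 0.054]
orientation: [3.134, 0.213, -0.006]
contact_force: [-6.4, 0.9, 3.9]
grip_width: 0.0002
gripper_force: 3.2
```

>>> {"op": "apply_moves", "data": {"rows": [[[0.003, 0, 0], [0, 0, 0]], [[0.006, 0, 0], [0, 0, 0]], [[0.006, 0, 0], [0, 0, 0]]]}}

```text
clock: 10.0
tcp_pos: [0.4075, -0.0478, 0.0537]
orientation: [3.134, 0.213, -0.01]
contact_force: [-8.8, -0.2, 6.4]
grip_width: -0.0001
gripper_force: 4.6
```

```bash
python3 -c "
from pose import *
st()"
```

```text
near edge len 0.45895446507476156
t 10.0 tcp jig [-0.017  -0.0536  0.0537] F jig [-8.74  0.93  6.42] w -0.0001 tool in jig [[1.0, 0.001, -0.007], [0.001, -1.0, -0.0], [-0.007, 0.0, -1.0]]
```

>>> {"op": "apply_moves", "data": {"rows": [[[-0.08, 0, 0], [0, 0, 0]], [[-0.08, 0, -0.2], [0, 0, 0]], [[-0.02, 0.24, -0.2], [0, 0, 0]], [[0.06, 0.45, -0.2], [0, 0, 0]], [[0.124, 0.57, -0.2], [0, 0, 0]], [[0.124, 0.57, -0.2], [0, 0, 0]]]}}

```text
clock: 10.75
tcp_pos: [0.4631, -0.187, 0.1047]
orientation: [3.133, 0.207, 0.005]
contact_force: [-0.3, 0.7, -0.4]
grip_width: 0.0002
gripper_force: 0.0
```

```bash
python3 -c "
from pose import *
go([.0145,-.195,.056])
f=grab_frame('top')
a=cv2.resize(f['frame'][170:240,215:375],None,fx=5,fy=5,interpolation=cv2.INTER_CUBIC); cv2.imwrite('pics/c.png',a[:,:,::-1])
"
```

```text
near edge len 0.45895446507476156
t 10.75 tcp jig [ 0.0194 -0.199   0.1047] F jig [-0.23  0.71 -0.38] w 0.0002 tool in jig [[1.0, -0.002, 0.003], [-0.002, -1.0, -0.002], [0.003, 0.002, -1.0]]
shift [-0.02  -0.016  0.195] turn [ 0.0005 -0.0011 -0.0008] mm 49.08135410278763
```

View pics/c.png

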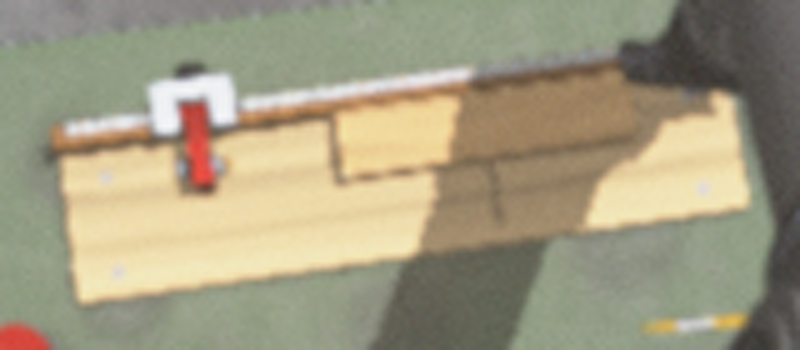

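The batten lies flush along the fence, with its left end at crop (333–342, 115–182), and the flag is down at (200, 150). I'll descend behind the right end and push along the fence.

>>> {"op": "apply_moves", "data": {"rows": [[[-0.02, 0, 0.1], [0, -0.001, 0]], [[-0.02, 0, 0.195], [0, -0.001, 0]], [[-0.02, 0, 0.195], [0, -0.001, 0]]]}}

```text
clock: 11.18
tcp_pos: [0.4545, -0.1833, 0.0545]
orientation: [-3.133, -0.216, 0.009]
contact_force: [0.1, -0.1, -0.3]
grip_width: -0.0
gripper_force: 0.0
```

>>> {"op": "apply_moves", "data": {"rows": [[[0, -0.03, 0], [0, 0, 0]], [[0, -0.06, 0], [0, 0, 0]], [[0, -0.09, 0], [0, 0, 0]], [[0, -0.11, 0], [0, 0, 0]], [[0, -0.13, 0], [0, 0, 0]], [[0, -0.15, 0], [0, 0, 0]], [[0, -0.17, 0], [0, 0, 0]], [[0, -0.17, 0], [0, 0, 0]]]}}

```text
clock: 12.18
tcp_pos: [0.4499, -0.142, 0.0554]
orientation: [-3.134, -0.215, 0.006]
contact_force: [0.7, -1.2, -0.9]
grip_width: -0.0002
gripper_force: 0.0
```

```bash
python3 -c "
from pose import *
go([.0145,-.125,.056])"
```

```text
near edge len 0.45895446507476156
t 12.175 tcp jig [ 0.0124 -0.1526  0.0554] F jig [ 0.49 -1.26 -0.87] w -0.0002 tool in jig [[1.0, 0.002, -0.004], [0.002, -1.0, 0.001], [-0.004, -0.001, -1.0]]
shift [ 0.009 -0.11  -0.002] turn [-0.0002  0.0011  0.0008] mm 27.718079479188088
```

>>> {"op": "apply_moves", "data": {"rows": [[[0, -0.015, 0], [0, 0, 0]], [[0, -0.03, 0], [0, 0, 0]], [[0, -0.045, 0], [0, 0, 0]], [[0, -0.06, 0], [0, 0, 0]], [[0, -0.075, 0], [0, 0, 0]], [[0, -0.09, 0], [0, 0, 0]], [[0, -0.1, 0], [0, 0, 0]], [[0, -0.1, 0], [0, 0, 0]]]}}

```text
clock: 13.18
tcp_pos: [0.4468, -0.1176, 0.0556]
orientation: [3.134, 0.214, -0.005]
contact_force: [-0.4, -0.0, -0.6]
grip_width: 0.0001
gripper_force: 0.0
```

>>> {"op": "apply_moves", "data": {"rows": [[[0, -0.004, 0], [0, 0, 0]], [[0, -0.008, 0], [0, 0, 0]], [[0, -0.012, 0], [0, 0, 0]], [[0, -0.012, 0], [0, 0, 0]]]}}

```text
clock: 13.68
tcp_pos: [0.4464, -0.115, 0.0556]
orientation: [3.134, 0.213, -0.005]
contact_force: [-0.1, -0.6, -0.4]
grip_width: -0.0001
gripper_force: 0.5
```

```bash
python3 -c "
from pose import *
st()"
```

```text
near edge len 0.45895446507476156
t 13.675 tcp jig [ 0.0124 -0.1254  0.0556] F jig [-0.16 -0.62 -0.38] w -0.0001 tool in jig [[1.0, 0.002, -0.003], [0.002, -1.0, -0.0], [-0.003, 0.0, -1.0]]
```

>>> {"op": "apply_moves", "data": {"rows": [[[0, -0.004, 0], [0, 0, 0]], [[0, -0.008, 0], [0, 0, 0]], [[0, -0.012, 0], [0, 0, 0]], [[0, -0.016, 0], [0, 0, 0]], [[0, -0.016, 0], [0, 0, 0]]]}}

```text
clock: 14.3
tcp_pos: [0.4458, -0.1109, 0.0556]
orientation: [3.134, 0.214, -0.005]
contact_force: [0.8, -0.8, 0.6]
grip_width: 0.0001
gripper_force: 0.5
```

>>> {"op": "apply_moves", "data": {"rows": [[[0, -0.003, 0], [0, 0, 0]], [[0, -0.006, 0], [0, 0, 0]], [[0, -0.006, 0], [0, 0, 0]]]}}

```text
clock: 14.68
tcp_pos: [0.4456, -0.1095, 0.0556]
orientation: [3.134, 0.214, -0.005]
contact_force: [1.2, -0.9, 0.1]
grip_width: -0.0
gripper_force: 0.7
```

>>> {"op": "apply_moves", "data": {"rows": [[[0, -0.003, 0], [0, 0, 0]], [[0, -0.006, 0], [0, 0, 0]], [[0, -0.008, 0], [0, 0, 0]], [[0, -0.008, 0], [0, 0, 0]]]}}

```text
clock: 15.18
tcp_pos: [0.4453, -0.1075, 0.0556]
orientation: [3.134, 0.214, -0.005]
contact_force: [-0.4, -1.3, 2.0]
grip_width: -0.0002
gripper_force: 0.7
```

>>> {"op": "apply_moves", "data": {"rows": [[[0, -0.003, 0], [0, 0, 0]], [[0, -0.006, 0], [0, 0, 0]], [[0, -0.008, 0], [0, 0, 0]], [[0, -0.008, 0], [0, 0, 0]]]}}

```text
clock: 15.68
tcp_pos: [0.4451, -0.1055, 0.0556]
orientation: [3.134, 0.214, -0.005]
contact_force: [-0.3, -1.5, 0.5]
grip_width: 0.0002
gripper_force: 0.8
```

>>> {"op": "apply_moves", "data": {"rows": [[[0, -0.003, 0], [0, 0, 0]], [[0, -0.006, 0], [0, 0, 0]], [[0, -0.008, 0], [0, 0, 0]], [[0, -0.008, 0], [0, 0, 0]]]}}

```text
clock: 16.18
tcp_pos: [0.4448, -0.1035, 0.0556]
orientation: [3.134, 0.214, -0.005]
contact_force: [-0.2, -1.8, 0.9]
grip_width: 0.0002
gripper_force: 0.8
```

>>> {"op": "apply_moves", "data": {"rows": [[[0, -0.003, 0], [0, 0, 0]], [[0, -0.006, 0], [0, 0, 0]], [[0, -0.008, 0], [0, 0, 0]], [[0, -0.008, 0], [0, 0, 0]]]}}

```text
clock: 16.68
tcp_pos: [0.4445, -0.1016, 0.0555]
orientation: [3.134, 0.214, -0.005]
contact_force: [-0.2, -0.7, 1.6]
grip_width: -0.0001
gripper_force: 0.8
```

>>> {"op": "apply_moves", "data": {"rows": [[[0, -0.003, 0], [0, 0, 0]], [[0, -0.006, 0], [0, 0, 0]], [[0, -0.008, 0], [0, 0, 0]], [[0, -0.008, 0], [0, 0, 0]]]}}

```text
clock: 17.18
tcp_pos: [0.4442, -0.0996, 0.0555]
orientation: [3.134, 0.214, -0.005]
contact_force: [0.4, -2.1, 0.8]
grip_width: -0.0002
gripper_force: 0.8
```

>>> {"op": "apply_moves", "data": {"rows": [[[0, -0.003, 0], [0, 0, 0]], [[0, -0.006, 0], [0, 0, 0]], [[0, -0.008, 0], [0, 0, 0]], [[0, -0.008, 0], [0, 0, 0]]]}}

```text
clock: 17.68
tcp_pos: [0.444, -0.0976, 0.0555]
orientation: [3.134, 0.214, -0.005]
contact_force: [-0.8, -1.2, 1.8]
grip_width: -0.0001
gripper_force: 0.8
```

>>> {"op": "apply_moves", "data": {"rows": [[[0, -0.003, 0], [0, 0, 0]], [[0, -0.006, 0], [0, 0, 0]], [[0, -0.008, 0], [0, 0, 0]], [[0, -0.008, 0], [0, 0, 0]]]}}

```text
clock: 18.18
tcp_pos: [0.4437, -0.0956, 0.0556]
orientation: [3.134, 0.214, -0.005]
contact_force: [-0.7, -1.9, 1.7]
grip_width: 0.0001
gripper_force: 0.8
```

>>> {"op": "apply_moves", "data": {"rows": [[[0, -0.003, 0], [0, 0, 0]], [[0, -0.006, 0], [0, 0, 0]], [[0, -0.008, 0], [0, 0, 0]], [[0, -0.008, 0], [0, 0, 0]]]}}

```text
clock: 18.68
tcp_pos: [0.4434, -0.0936, 0.0555]
orientation: [3.134, 0.214, -0.005]
contact_force: [0.3, -1.2, 1.1]
grip_width: 0.0006
gripper_force: 0.8
```

```bash
python3 -c "
from pose import *
st()
f=grab_frame('top')
a=cv2.resize(f['frame'][170:240,215:375],None,fx=5,fy=5,interpolation=cv2.INTER_CUBIC); cv2.imwrite('pics/d.png',a[:,:,::-1])
"
```

```text
near edge len 0.45895446507476156
t 18.675 tcp jig [ 0.0124 -0.1038  0.0555] F jig [ 0.17 -1.28  1.15] w 0.0006 tool in jig [[1.0, 0.002, -0.003], [0.002, -1.0, 0.0], [-0.003, -0.0, -1.0]]
```

View pics/d.png

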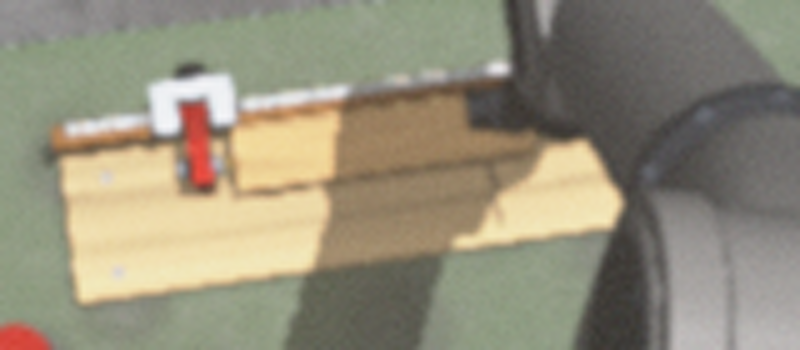

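The batten's left end is now at crop (232, 165), just short of the screw at about (222, 168), and still flush. I'll take finer steps.

>>> {"op": "apply_moves", "data": {"rows": [[[0, -0.003, 0], [0, 0, 0]], [[0, -0.006, 0], [0, 0, 0]], [[0, -0.006, 0], [0, 0, 0]]]}}

```text
clock: 19.1
tcp_pos: [0.4432, -0.0921, 0.0556]
orientation: [3.134, 0.214, -0.005]
contact_force: [-0.4, -1.3, 0.8]
grip_width: 0.0003
gripper_force: 0.7
```

>>> {"op": "apply_moves", "data": {"rows": [[[0, -0.003, 0], [0, 0, 0]], [[0, -0.006, 0], [0, 0, 0]], [[0, -0.006, 0], [0, 0, 0]]]}}

```text
clock: 19.48
tcp_pos: [0.443, -0.0907, 0.0556]
orientation: [3.134, 0.214, -0.005]
contact_force: [0.2, -1.4, 0.6]
grip_width: -0.0003
gripper_force: 0.7
```

>>> {"op": "apply_moves", "data": {"rows": [[[0, -0.003, 0], [0, 0, 0]], [[0, -0.006, 0], [0, 0, 0]], [[0, -0.006, 0], [0, 0, 0]]]}}

```text
clock: 19.85
tcp_pos: [0.4428, -0.0892, 0.0556]
orientation: [3.134, 0.214, -0.005]
contact_force: [-0.0, -0.9, 0.8]
grip_width: 0.0003
gripper_force: 0.9
```

>>> {"op": "apply_moves", "data": {"rows": [[[0, -0.003, 0], [0, 0, 0]], [[0, -0.006, 0], [0, 0, 0]], [[0, -0.006, 0], [0, 0, 0]]]}}

```text
clock: 20.23
tcp_pos: [0.4426, -0.0882, 0.0556]
orientation: [3.134, 0.213, -0.005]
contact_force: [1.0, -4.0, 0.6]
grip_width: -0.0004
gripper_force: 2.2
```

Solid contact: the force rose to 4 N. Friction was about 1.4 N, so I'm aiming for about 9 N total.

>>> {"op": "apply_moves", "data": {"rows": [[[0, -0.002, 0], [0, 0, 0]], [[0, -0.003, 0], [0, 0, 0]], [[0, -0.003, 0], [0, 0, 0]], [[0, -0.003, 0], [0, 0, 0]]]}}

```text
clock: 20.72
tcp_pos: [0.4426, -0.0879, 0.0556]
orientation: [3.133, 0.212, -0.005]
contact_force: [1.1, -5.6, 0.9]
grip_width: -0.0001
gripper_force: 3.1
```

```bash
python3 -c "
from pose import *
st()"
```

```text
near edge len 0.45895446507476156
t 20.725 tcp jig [ 0.0123 -0.098   0.0556] F jig [ 0.36 -5.66  0.91] w -0.0001 tool in jig [[1.0, 0.001, -0.003], [0.001, -1.0, -0.001], [-0.003, 0.001, -1.0]]
```

>>> {"op": "apply_moves", "data": {"rows": [[[0, -0.002, 0], [0, 0, 0]], [[0, -0.004, 0], [0, 0, 0]], [[0, -0.006, 0], [0, 0, 0]], [[0, -0.006, 0], [0, 0, 0]], [[0, -0.006, 0], [0, 0, 0]], [[0, -0.006, 0], [0, 0, 0]]]}}

```text
clock: 21.48
tcp_pos: [0.4424, -0.0874, 0.0556]
orientation: [3.133, 0.211, -0.005]
contact_force: [1.2, -8.9, -0.2]
grip_width: 0.0002
gripper_force: 4.6
```

>>> {"op": "apply_moves", "data": {"rows": [[[0, 0.005, 0], [0, 0, 0]], [[0, 0.01, 0], [0, 0, 0]], [[0, 0.015, 0], [0, 0, 0]], [[0, 0.025, 0], [0, 0, 0]], [[0, 0.06, 0], [0, 0, 0]], [[0, 0.12, 0], [0, 0, 0]], [[0, 0.12, -0.2], [0, 0, 0]], [[0, 0.12, -0.4], [0, 0, 0]], [[0, 0.12, -0.4], [0, 0, 0]]]}}

```text
clock: 22.6
tcp_pos: [0.4492, -0.1168, 0.159]
orientation: [3.132, 0.211, 0.006]
contact_force: [-0.3, -1.2, 0.2]
grip_width: 0.0
gripper_force: 0.0
```

```bash
python3 -c "
from pose import *
st()
f=grab_frame('top');g=grab_frame('side')
a=cv2.resize(f['frame'][170:230,215:375],None,fx=5,fy=5,interpolation=cv2.INTER_CUBIC)
b=cv2.resize(g['frame'][190:265,185:305],None,fx=4,fy=4,interpolation=cv2.INTER_CUBIC)
c=np.zeros((600,800,3),np.uint8);c[:300]=a;c[300:,:480]=b
cv2.imwrite('pics/e.png',c[:,:,::-1])
"
```

```text
near edge len 0.45895446507476156
t 22.6 tcp jig [ 0.015  -0.1275  0.159 ] F jig [-0.49 -1.12  0.18] w 0.0 tool in jig [[1.0, -0.0, 0.004], [-0.0, -1.0, -0.003], [0.004, 0.003, -1.0]]
```

View pics/e.png

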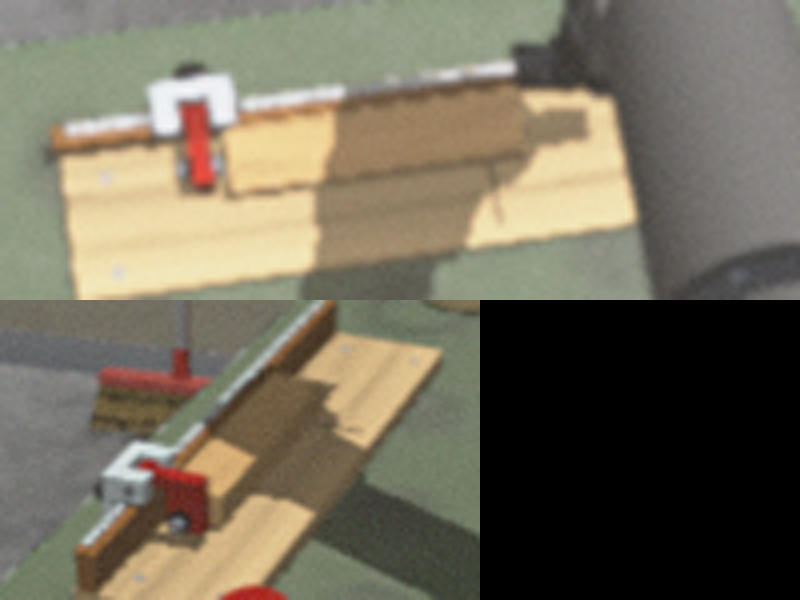

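The batten sits flush and touches the screw at crop (225, 170), the flag is down, and the batten's near edge has the same slope as the base edge (0.135 for both). Handing in.

```bash
python3 -c "
from bench import job
print(job.hand_in())"
```

```text
the job is handed in; nothing more can be done
None
```

I handed in the job with the flag down and the batten flush with the fence and on the screw, pressed there with about 7.5 N by my estimate (8.9 N measured, less sliding friction); hand-in returned no verdict.

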